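# Set a chair rung against the stop of a V-cradle

## Robot

A 6-joint arm with a two-finger parallel gripper is mounted at the origin on the work surface. World frame = base frame: x ahead of the robot, y to its left, z up, the work surface at z = 0. Lengths are in m, angles in rad, forces in N, time in s.
With the tool pointing down it reaches from about 0.3 to 0.775 m from the base axis. Payload 14.6 kg.
Tool frame: the origin (TCP) lies midway between the tips of the shut fingers; the grasp point (between the pads) lies 19 mm behind it; z points along the fingers, y is the line along which they close (so a half turn about z gives the same grasp; the last joint's range is limited). The gripper opens to 94 mm and grips with 3 to 60 N. Pads are 16 mm wide; open, the fingers measure 119 mm over their backs; the gripper's body (75 mm by 177 mm) begins 78 mm behind the grasp point.
Start: joints at [1.271, 0.3, 1.521, -0, 1.321, -0.067], TCP at [0.127, 0.535, 0.205] pointing down, gripper open.
Joint ranges: [-3.03, 3.03], [-0.79, 2.21], [0.23, 2.52], [-1.04, 4.18], [0, 3.07], [-2.55, 2.55]. Speed limits (rad/s): [2.22, 2.22, 2.57, 3.14, 3.14, 3.14].

## Interface

Orientations are given as [roll, pitch, yaw] about the fixed x, y, z axes, in that order (R = Rz(yaw) Ry(pitch) Rx(roll)).
In Python, from station import ctrl gives the robot as it stands. The module is installed in compiled form; this text tells all that it offers.
- The arm moves only by the tool servo_tool, never from a script. Its argument "plan" is a list of rows, each a list of 7 numbers: the opening in per cent of the stroke, from 0 (shut) to 100 (fully open), then the shift along the tool's x, y, z in m, then the turn, a rotation vector about the tool's x, y, z in rad. A call has exactly 8 rows; each row shifts and turns the commanded pose from where the row before left it, along the tool's axes as they then stand; what a row does not reach is not made up. A row lasts 1/8 s, in which the tool goes at most 62.5 mm and 10.7 degrees, less where a joint would pass 70% of its speed; a pose out of reach is approached as far as the arm can. A call with a gripper value outside its range is refused whole. The fingers move at their own pace and stop on an object; "force" is the grip in N (left out, the last holds). Time passes only in rows, so rows that do not move let the fingers close, or fill a call up. It gives the time, the measured TCP pose, the force, the opening and the grip force at its end, in the units of the state.
- ctrl.get_obs(): the state, without advancing time (a new reading comes with each control period).
- ctrl.camera(name): name is "side" or "top" or "wrist"; returns a dict with "pixels" (480x640x3 uint8, red, green, blue), "z_map" (480x640 float32, m along the optical axis (not along the pixel's ray), 0 where there is no reading), "mtx" (3x3 intrinsics, pixels), "pose" (4x4, takes a point from camera to world coordinates). Camera axes: x right, y up, looking along -z (the intrinsics and any distortion apply to the point x, -y, -z); pixel columns grow to the right and rows downward; lengths in m; the calibration is good to about 2 mm. A picture is of the moment at which its call begins.
- ctrl.hand_in(): hands the job in; it is judged then, once.
The state is a dict: "time_s": time; "qpos": joint angles; "joint_vel": joint speeds; "tau": joint torques, N m; "ee_pos": TCP position; "eef_rot": TCP orientation; "force": force on the tool from outside, world axes, zero at the start; "moment": the same for the moment, N m; "grip_width": finger opening in m; "grip_force": force on a finger pad.
Only numpy, scipy, OpenCV 4.12 (cv2) and the standard library are available. Lean on these libraries where they do the work, as an engineer would, in place of code of your own. Each camera call takes 0.05 s, during which the arm holds its last target. There are 200 camera calls.

## Task

Lay the loose wooden chair rung gently in the open part of the V-groove, slide it along the groove under the spring presser of the bridge until its end bears on the end stop, and keep a light push of about 5 N on it there for half a second. The stop is only lightly clamped, so feel for it and do not shove; then let go and leave the rung lying in the groove, touching the stop, with everything else on the table left where it is.

Things in the scene. Friction and masses are not known exactly. Their poses are not given: they have to be found in the camera images.
- rung: Turned chair rung of pale wood, lying on the stand: 240 mm long, 32 mm diameter, both ends tapered alike over the last 20 mm to flat faces of 18 mm diameter; 0.10 to 0.21 kg. Origin: its middle, on its axis. x runs along it; either end may go to the stop. Its y and z roll with it.
- stand: Fixed stand on the robot's side of the cradle, holding the rung at the start: board 170 x 50 x 8 mm with two V-notched blocks, 12 mm thick, 26 mm wide, 27 mm high, 150 mm apart, free between them. Origin: centre of its underside; x along the rung, z up. The rung's axis lies 36 mm above the table, its middle up to 15 mm from the stand's middle.
- cradle: Fixed wooden cradle. Base board 460 x 90 x 15 mm; origin: centre of its underside, on the table; x along the groove towards the stop, z up. On it, full length, a rail 26 mm wide with a 90 degree V-groove in its top. A laid rung's axis is at y = 0, z = 60 mm; the rail's top edges are at z = 51 mm, so fingers can straddle rung and rail.
- bed (a point): Point in the open part of the groove where the middle of the rung can be laid: cradle x = -65 mm, on the axis of a laid rung; the rung's end is then 34 mm short of the bridge. The open part runs from cradle x = -230 to 89 mm. Axes as the cradle's.
- bridge (a point): Top centre of the plywood bridge over the groove: cradle x = 100 mm, z = 116 mm; 22 mm along the groove, 80 mm wide, posts 52 mm apart inside. In it hangs a spring presser (stem up to z = 131 mm, up to 138 when lifted) whose round steel nose hangs 3 mm below a laid rung's top; the rung's taper lifts it (spring 1.5 N). Sliding the rung takes 1 to 5 N before it meets the stop.
- stop: Aluminium end stop astride the groove beyond the bridge, 36 mm wide, 30 mm thick, black knob on top (42 mm above the axis). Origin: on its face towards the rung, on the axis of a laid rung; axes as the cradle's, x away from the rung. Face at cradle x = 150 to 190 mm; it varies. A rung touching it has its middle at x = -120 mm. Rigid; over 10 N from the rung knocks it out of its setting.
- mug: White mug, 80 mm diameter, 95 mm tall, bystander. Origin: centre of underside, as for the next bystanders.
- glue: White glue bottle, 52 mm diameter, 150 mm tall, bystander.
- sander: Cork sanding block, 110 x 60 x 35 mm, bystander.
- mallet: Hammer, 260 mm long, lying, bystander.
- driver: Screwdriver, 190 mm long, lying, bystander.
- jar: Glass jar with steel lid, 70 mm diameter, 85 mm tall, bystander.
- offcut: Square wooden offcut, 75 x 32 x 32 mm, bystander.

How it is judged:
By the outcome, as a careful person would: the job done as asked, in the order asked, and still so for the second after the job is handed in, with the robot touching nothing.
It also fails if it takes over 72 s, if anything falls off the work surface, if the arm or the gripper's body presses on something with over 40 N, if the wrist force passes 120 N, or if a joint passes its speed limit or range.

## Working session

There is one attempt and no reset: what is moved stays moved. The work goes in short steps, Python scripts to look and compute and a tool call to move; the robot and the scene stay as the last step left them, time stands still between calls to the robot, and variables do not carry over. Pictures are saved under pics/ and viewed, at most 10 in all, crops included, and the job is handed in when it is done.

Besides the shell and the picture viewer there is one more tool, called after "Request:" as name(argument=value, ...), one argument or row to a line, values as JSON. servo_tool: Moves the arm, as the interface text tells. Its arguments: {"type":"object","properties":{"plan":{"type":"array","items":{"type":"array","items":{"type":"number"}}},"force":{"type":"number"}},"required":["plan"]}

```bash
mkdir -p pics; cat > h.py <<'E'
import numpy as np, cv2
from station import ctrl
def snap(n,f=None):
    c=ctrl.camera(n)
    if f: cv2.imwrite('pics/'+f,c['pixels'][:,:,::-1])
    return c
def cloud(c):
    z=c['z_map'];v,u=np.mgrid[:480,:640];K=c['mtx']
    x=(u-K[0,2])/K[0,0]*z;y=(v-K[1,2])/K[1,1]*z
    P=np.stack([x,-y,-z,np.ones_like(z)],-1)@c['pose'].T
    P=P[...,:3];P[z==0]=np.nan
    return P
E
python3 - <<'E'
from h import *
for n in ['top','side']:
    c=snap(n,n+'1.png');np.savez(n+'1.npz',**c);print(n,c['mtx'],c['pose'].round(3),(c['z_map']==0).mean())
o=ctrl.get_obs()
for k in o: print(k,np.round(o[k],3))
E
```

```text
top [[438.90405633   0.         315.20220526]
 [  0.         438.90405633 246.22598959]
 [  0.           0.           1.        ]] [[ 1.000e-03  9.920e-01 -1.290e-01  4.610e-01]
 [-1.000e+00 -3.000e-03 -2.900e-02 -3.200e-02]
 [-2.900e-02  1.290e-01  9.910e-01  1.045e+00]
 [ 0.000e+00  0.000e+00  0.000e+00  1.000e+00]] 0.004069010416666667
side [[498.81584945   0.         323.18591211]
 [  0.         498.81584945 235.7870148 ]
 [  0.           0.           1.        ]] [[ 0.703  0.489 -0.516 -0.055]
 [-0.711  0.466 -0.527 -0.689]
 [-0.017  0.738  0.675  0.977]
 [ 0.     0.     0.     1.   ]] 0.003916015625
time_s 0.1
qpos [ 1.271  0.3    1.522 -0.     1.321 -0.067]
joint_vel [ 0.    -0.001 -0.002 -0.001  0.001  0.002]
tau [-2.0000e-03 -5.3264e+01 -3.5328e+01  7.1000e-02  2.4000e-02 -0.0000e+00]
ee_pos [0.127 0.535 0.205]
eef_rot [-3.141 -0.     2.909]
force [-0.263 -0.137 -0.158]
moment [ 0.007 -0.011  0.052]
grip_force 0.0
grip_width 0.094
```

View pics/top1.png

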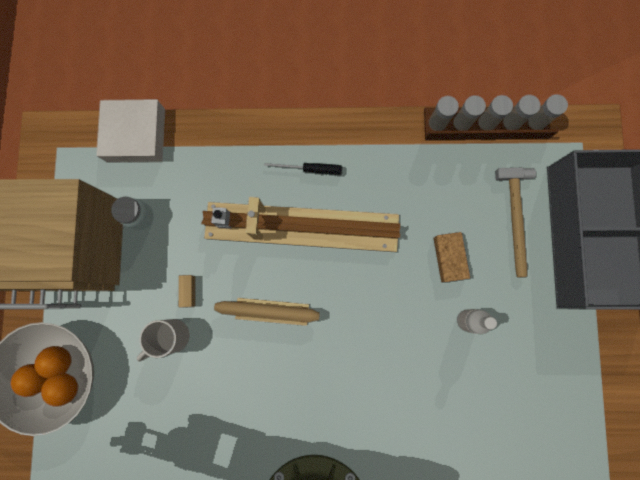

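View pics/side1.png

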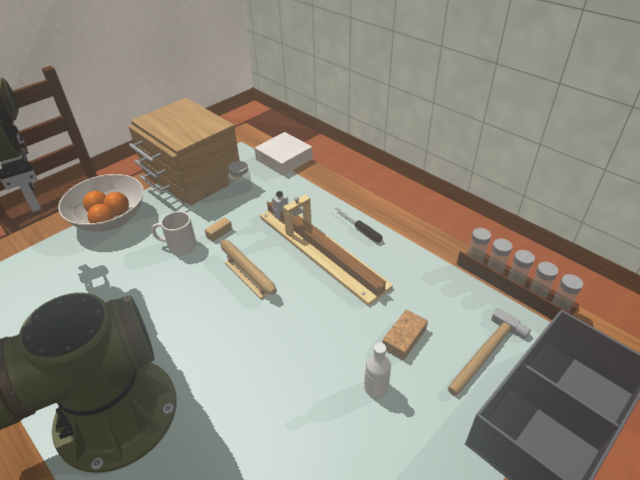

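```bash
cat >> h.py <<'E'
def proj(c,p):
    q=np.linalg.inv(c['pose'])@np.r_[p,1];K=c['mtx']
    return K[0,2]+K[0,0]*q[0]/-q[2],K[1,2]+K[1,1]*q[1]/q[2]
E
python3 - <<'E'
from h import *
for n in ['top','side']:
    c=dict(np.load(n+'1.npz'));P=cloud(c);np.save(n+'P.npy',P)
    for p in [(0,0,0),(.127,.535,.205),(.127,.535,0)]: print(n,p,np.round(proj(c,p)))
    L=dict(top=dict(table=(300,370),rung_a=(235,310),rung_b=(300,314),rail_near_stop=(270,225),railend=(395,230),bridge=(254,225),knob=(218,214),mug=(160,330),stopface=(220,218),base=(380,243),white=(130,130)),
      side=dict(table=(300,350),rung_a=(235,255),rung_b=(258,278),railend=(380,292),bridge=(298,205),knob=(279,194),base=(375,293),wrist=(20,190)))[n]
    for k,(u,v) in L.items(): print(k,P[v,u].round(4))
c=snap('wrist','w1.png')
E
```

```text
top (0, 0, 0) [314. 512.]
top (0.127, 0.535, 0.205) [ 20. 486.]
top (0.127, 0.535, 0) [ 82. 449.]
table [0.307  0.0335 0.0016]
rung_a [0.4452 0.1775 0.0529]
rung_b [0.4365 0.031  0.0522]
rail_near_stop [0.6399 0.102  0.0477]
railend [ 0.6284 -0.1869  0.0396]
bridge [0.6277 0.1274 0.1163]
knob [0.6551 0.2099 0.1023]
mug [0.3976 0.3635 0.0069]
stopface [0.6495 0.2095 0.0852]
base [ 0.6016 -0.1548  0.0151]
white [0.8734 0.4435 0.0471]
side (0, 0, 0) [117. 413.]
side (0.127, 0.535, 0.205) [ 35. 200.]
side (0.127, 0.535, 0) [ 64. 258.]
table [ 0.3745 -0.1649  0.0026]
rung_a [0.438  0.1495 0.0516]
rung_b [0.4288 0.0442 0.0483]
railend [ 0.624  -0.1952  0.0233]
bridge [0.6454 0.1219 0.1152]
knob [0.6501 0.2069 0.1055]
base [ 0.6152 -0.1865  0.0198]
wrist [ 0.313   2.0609 -0.6617]
```

View pics/w1.png

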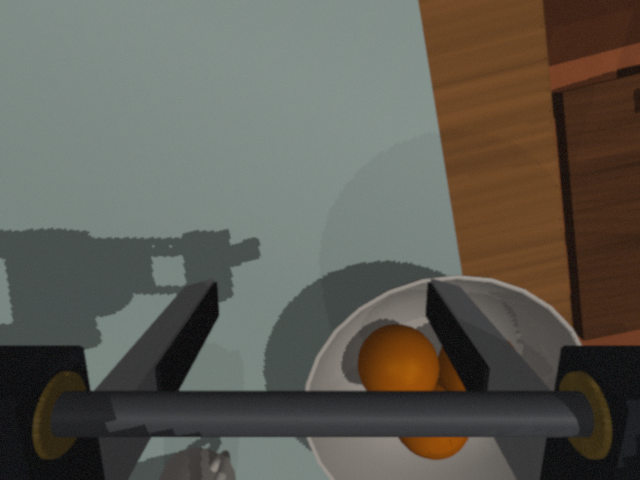

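```bash
python3 - <<'E'
from h import *
for n in ['top','side']:
    P=np.load(n+'P.npy').reshape(-1,3);P=P[np.isfinite(P).all(1)]
    def reg(x0,x1,y0,y1,z0,z1): return P[(P[:,0]>x0)&(P[:,0]<x1)&(P[:,1]>y0)&(P[:,1]<y1)&(P[:,2]>z0)&(P[:,2]<z1)]
    R=reg(.38,.5,-.03,.3,.030,.06)
    r=cv2.minAreaRect(R[:,:2].astype(np.float32)*1000)
    T=R[R[:,2]>.046]
    c=T[:,:2].mean(0);d=np.linalg.svd(T[:,:2]-c)[2][0]; d*=np.sign(d[1]); s=(R[:,:2]-c)@d
    print(n,'rung rect',r,'line',c,d,np.degrees(np.arctan2(d[1],d[0])),'ext',s.min(),s.max(),'mid',c+d*(s.min()+s.max())/2,'ztop',np.percentile(R[:,2],95))
    # table & base
    print(' tablez',np.median(reg(.3,.36,-.1,.1,-.02,.02)[:,2]))
    B=reg(.54,.75,-.25,.3,.0105,.06)
    r=cv2.minAreaRect(B[:,:2].astype(np.float32)*1000);print(' base',r, len(B),'basez',np.median(B[(B[:,2]<.025)][:,2]))
    G=reg(.58,.70,-.2,.09,.035,.07)
    c=G[:,:2].mean(0);d=np.linalg.svd(G[:,:2]-c)[2][0];d*=np.sign(d[1]);print(' rail',c,d,np.degrees(np.arctan2(d[1],d[0])),np.percentile(G[:,2],[5,50,95]))
    nrm=np.array([-d[1],d[0]]);w=(G[:,:2]-c)@nrm;print('  width',np.percentile(w,[1,99]))
    H=reg(.58,.70,.06,.30,.105,.125);print(' bridge top',cv2.minAreaRect(H[:,:2].astype(np.float32)*1000),np.median(H[:,2]))
    K=reg(.58,.70,.165,.30,.07,.12);s=(K[:,:2]-c)@d;print(' stop',cv2.minAreaRect(K[:,:2].astype(np.float32)*1000),s.min(),s.max(),'mid',K[:,:2].mean(0))
E
```

```text
top rung rect ((440.8782958984375, 144.17724609375), (119.05088806152344, 311.1350402832031), 0.22393012046813965) line [0.44116443 0.11124982] [0.03878676 0.99924751] 87.77712489953653 ext -0.12292887813722136 0.19066223478300268 mid [0.44247801 0.14509102] ztop 0.054425621993989336
 tablez 0.0014201190618317039
 base ((642.7070922851562, 32.53254699707031), (460.46484375, 90.81727600097656), 85.94152069091797) 6567 basez 0.015873148452832275
 rail [ 0.63685506 -0.05444958] [0.07105087 0.99747269] 85.92565195532248 [0.03841888 0.04634562 0.05205324]
  width [-0.01601527  0.01662036]
 bridge top ((651.761474609375, 167.312255859375), (94.37232971191406, 80.20228576660156), 86.72662353515625) 0.11650198315125437
 stop ((655.3235473632812, 211.79165649414062), (30.42224884033203, 36.03676986694336), 86.04768371582031) 0.25165703216259366 0.28207245425817534 mid [0.65331835 0.20954918]
side rung rect ((440.1554870605469, 143.78916931152344), (312.0421447753906, 119.123046875), 89.91065216064453) line [0.43908067 0.10656988] [0.01173875 0.9999311 ] 89.32740395200874 ext -0.11886871047668278 0.19370845444237023 mid [0.43951993 0.14398718] ztop 0.054778364811625874
 tablez 0.001879463368520795
 base ((642.8065185546875, 34.6485595703125), (466.01654052734375, 95.8504867553711), 86.13353729248047) 3762 basez 0.016560092291680095
 rail [ 0.63610759 -0.06346147] [0.06988809 0.99755484] 85.99244076549829 [0.03724064 0.04557579 0.05254924]
  width [-0.01710492  0.01598627]
 bridge top ((651.8404541015625, 167.11056518554688), (96.60480499267578, 82.46307373046875), 87.63077545166016) 0.11611616776126865
 stop ((655.9507446289062, 210.67198181152344), (33.018821716308594, 40.33038330078125), 78.01316833496094) 0.25766654811462797 0.2930548039835022 mid [0.65239384 0.20883134]
```

```bash
python3 - <<'E'
from h import *
for n in ['top','side']:
    P=np.load(n+'P.npy').reshape(-1,3);P=P[np.isfinite(P).all(1)]
    R=P[(abs(P[:,0]-.44)<.05)&(P[:,1]>-.04)&(P[:,1]<.245)&(P[:,2]>.030)&(P[:,2]<.06)]
    r=cv2.minAreaRect(R[:,:2].astype(np.float32)*1000);print(n,r)
    T=R[R[:,2]>.040]; c=T[:,:2].mean(0);d=np.linalg.svd(T[:,:2]-c)[2][0]; d*=np.sign(d[1]); s=(T[:,:2]-c)@d
    print(np.degrees(np.arctan2(d[1],d[0])),s.min(),s.max(),c+d*(s.min()+s.max())/2)
    ys=np.linspace(.02,.2,7)
    for y in ys:
        Q=R[abs(R[:,1]-y)<.006]; print(round(y,3),np.percentile(Q[:,0],[2,98]).round(4),Q[:,2].max().round(4))
E
```

```text
top ((442.0499572753906, 108.12351989746094), (240.0067901611328, 31.2775821685791), 84.88368225097656)
84.95250072934289 -0.11872283318791306 0.12124920479628694 [0.44228402 0.10812696]
0.02 [0.4193 0.4497] 0.0573
0.05 [0.4229 0.4519] 0.0559
0.08 [0.425  0.4541] 0.0585
0.11 [0.4271 0.4564] 0.0581
0.14 [0.4304 0.4598] 0.0561
0.17 [0.4338 0.4631] 0.0547
0.2 [0.436  0.4653] 0.0549
side ((441.682373046875, 109.7121353149414), (244.6989288330078, 31.942270278930664), 85.50017547607422)
85.27933061836994 -0.11021889168941415 0.13400957824230936 [0.43975841 0.11010857]
0.02 [0.4194 0.4479] 0.0566
0.05 [0.4217 0.4482] 0.0565
0.08 [0.4248 0.4521] 0.0559
0.11 [0.4274 0.4567] 0.0562
0.14 [0.4296 0.4573] 0.0564
0.17 [0.433  0.4599] 0.0556
0.2 [0.4351 0.4629] 0.055
```

Request:
servo_tool(
  plan=[
    [100,0,0,0,0,0,0.1784],
    [100,0,0,0,0,0,0.1784],
    [100,0,0,0,0,0,0.1784],
    [100,0,0,0,0,0,0.1784],
    [100,0,0,0,0,0,0.1784],
    [100,0,0,0,0,0,0.1784],
    [100,0,0,0,0,0,0.1784],
    [100,0,0,0,0,0,0.1784],
  ],
)

```text
time_s: 1.15
ee_pos: [0.1268, 0.535, 0.2052]
eef_rot: [-3.141, 0.001, 1.476]
force: [0.2, -0.2, -0.3]
grip_width: 0.0943
grip_force: 0.0
```

```bash
cat >> h.py <<'E'
from scipy.spatial.transform import Rotation as Ro
def go(p,yaw_deg):
    o=ctrl.get_obs();R=Ro.from_euler('xyz',o['eef_rot'])
    T=Ro.from_euler('xyz',[np.pi,0,np.radians(yaw_deg)])
    print('pos',np.round(o['ee_pos'],4),'rpy deg',np.degrees(o['eef_rot']).round(2),'F',np.round(o['force'],2),'w',round(float(o['grip_width']),4),'gf',o['grip_force'],'t',o['time_s'])
    print('shift tool mm',(R.inv().apply(np.array(p)-o['ee_pos'])*1000).round(2),'turn',(R.inv()*T).as_rotvec().round(4))
E
python3 -c "
from h import *
go([.4407,.093,.205],84.95)"
```

```text
pos [0.1268 0.535  0.2052] rpy deg [-1.7999e+02  3.0000e-02  8.4550e+01] F [ 0.25 -0.2  -0.27] w 0.0943 gf 0.0 t 1.15
shift tool mm [-4.1024e+02  3.5440e+02  3.6000e-01] turn [-0.0001  0.0006 -0.0069]
```

Request:
servo_tool(
  plan=[
    [100,-0.0256,0.02215,0,0,0,0],
    [100,-0.0256,0.02215,0,0,0,0],
    [100,-0.0256,0.02215,0,0,0,0],
    [100,-0.0256,0.02215,0,0,0,0],
    [100,-0.0256,0.02215,0,0,0,0],
    [100,-0.0256,0.02215,0,0,0,0],
    [100,-0.0256,0.02215,0,0,0,0],
    [100,-0.0256,0.02215,0,0,0,0],
  ],
)

```text
time_s: 2.15
ee_pos: [0.2856, 0.3144, 0.2054]
eef_rot: [-3.141, 0.0, 1.482]
force: [0.9, -0.1, -0.4]
grip_width: 0.0939
grip_force: 0.0
```

Request:
servo_tool(
  plan=[
    [100,-0.0256,0.02215,0,0,0,0],
    [100,-0.0256,0.02215,0,0,0,0],
    [100,-0.0256,0.02215,0,0,0,0],
    [100,-0.0256,0.02215,0,0,0,0],
    [100,-0.0256,0.02215,0,0,0,0],
    [100,-0.0256,0.02215,0,0,0,0],
    [100,-0.0256,0.02215,0,0,0,0],
    [100,-0.0256,0.02215,0,0,0,0],
  ],
)

```text
time_s: 3.15
ee_pos: [0.4439, 0.0946, 0.2054]
eef_rot: [-3.141, 0.0, 1.482]
force: [0.2, -0.2, 0.1]
grip_width: 0.094
grip_force: 0.0
```

```bash
python3 -c "
from h import *
c=snap('wrist','w2.png')
go([.4407,.093,.205],84.95)
print(c['pose'].round(3))
P=cloud(c).reshape(-1,3);P=P[np.isfinite(P).all(1)]
R=P[(abs(P[:,0]-.44)<.05)&(P[:,1]>-.04)&(P[:,1]<.245)&(P[:,2]>.030)&(P[:,2]<.06)]
print(cv2.minAreaRect(R[:,:2].astype(np.float32)*1000),R[:,2].max())
"
```

```text
pos [0.4454 0.0924 0.2052] rpy deg [1.7999e+02 4.0000e-02 8.4820e+01] F [ 0.25 -0.36 -1.21] w 0.0943 gf 0.0 t 3.2
shift tool mm [ 0.21 -4.73  0.22] turn [ 0.0002  0.0007 -0.0023]
[[ 0.996  0.087  0.025  0.45 ]
 [-0.091  0.961  0.261  0.17 ]
 [-0.001 -0.262  0.965  0.385]
 [ 0.     0.     0.     1.   ]]
((442.15277099609375, 108.3846435546875), (240.02622985839844, 31.269502639770508), 84.77479553222656) 0.054437102891397915
```

View pics/w2.png

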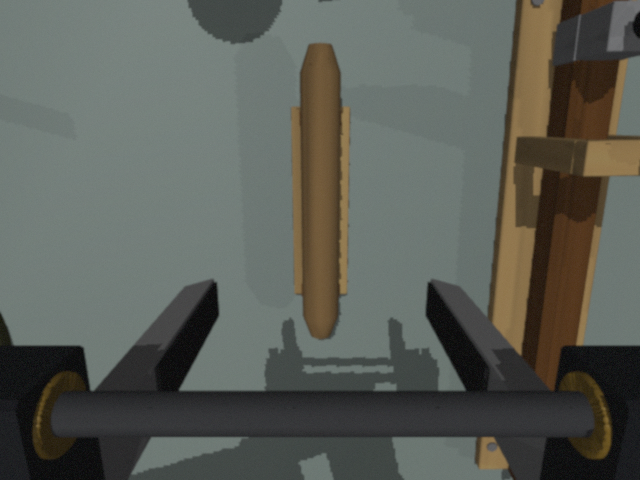

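Request:
servo_tool(
  plan=[
    [100,0,-0.0047,0.02,0,0,0],
    [100,0,0,0.03,0,0,0],
    [100,0,0,0.03,0,0,0],
    [100,0,0,0.03,0,0,0],
    [100,0,0,0.03,0,0,0],
    [100,0,0,0.02,0,0,0],
    [100,0,0,0.015,0,0,0],
    [100,0,0,0.013,0,0,0],
  ],
)

```text
time_s: 4.2
ee_pos: [0.4388, 0.0961, 0.0169]
eef_rot: [3.141, -0.0, 1.482]
force: [0.3, -0.2, 0.7]
grip_width: 0.0936
grip_force: 0.0
```

Request:
servo_tool(
  plan=[
    [100,0,0,0,0,0,0],
    [50,0,0,0,0,0,0],
    [30,0,0,0,0,0,0],
    [20,0,0,0,0,0,0],
    [20,0,0,0,0,0,0],
    [20,0,0,0,0,0,0],
    [20,0,0,0,0,0,0],
    [20,0,0,0,0,0,0],
  ],
  force=25,
)

```text
time_s: 5.2
ee_pos: [0.4416, 0.096, 0.0188]
eef_rot: [3.135, -0.001, 1.482]
force: [11.2, -2.9, 7.1]
grip_width: 0.0312
grip_force: 25.0
```

```bash
python3 -c "
from h import *
go([.4407,.093,.017],84.9)"
```

```text
pos [0.4416 0.096  0.0188] rpy deg [ 1.7961e+02 -5.0000e-02  8.4880e+01] F [11.24 -2.91  7.11] w 0.0312 gf 25.001812800765038 t 5.2
shift tool mm [-3.05 -0.61  1.83] turn [ 0.0068 -0.0009 -0.0003]
```

Request:
servo_tool(
  plan=[
    [20,0,0.0025,-0.001,0,0,0],
    [20,0,0,-0.005,0,0,0],
    [20,0,0,-0.01,0,0,0],
    [20,0,0,-0.016,0,0,0],
    [20,0,0,-0.018,0,0,0],
    [20,0,0,-0.016,0,0,0],
    [20,0,0,-0.01,0,0,0],
    [20,0,0,-0.004,0,0,0],
  ],
)

```text
time_s: 6.2
ee_pos: [0.4412, 0.0958, 0.098]
eef_rot: [3.141, -0.0, 1.482]
force: [0.1, -0.8, -0.8]
grip_width: 0.031
grip_force: 25.0
```

```bash
python3 -c "
from h import *
c=snap('wrist')
go([.4414,-.0447,.097],85.94)
P=cloud(c).reshape(-1,3);P=P[np.isfinite(P).all(1)]
R=P[(abs(P[:,0]-.44)<.05)&(P[:,1]>.11)&(P[:,1]<.24)&(P[:,2]>.09)&(P[:,2]<.15)]
for y in (.12,.14,.16,.18,.2,.22):
  Q=R[abs(R[:,1]-y)<.004];print(y,np.percentile(Q[:,2],[50,98]).round(4),Q[:,0].min().round(4),Q[:,0].max().round(4)) if len(Q) else 0
"
```

```text
pos [0.4413 0.0958 0.098 ] rpy deg [ 1.7998e+02 -1.0000e-02  8.4890e+01] F [-0.26  0.1  -0.18] w 0.0317 gf 24.998670369386673 t 6.25
shift tool mm [-139.96   12.66    1.03] turn [ 0.0004 -0.0001 -0.0183]
0.12 [0.1299 0.1324] 0.4264 0.4579
0.14 [0.1297 0.1324] 0.4279 0.4596
0.16 [0.1297 0.1323] 0.4299 0.4614
0.18 [0.1296 0.1323] 0.4316 0.4634
0.2 [0.1295 0.1322] 0.4333 0.465
```

Request:
servo_tool(
  plan=[
    [20,0,0,0,0,0,-0.0183],
    [20,-0.012,0,0,0,0,0],
    [20,-0.02,0,0,0,0,0],
    [20,-0.025,0,0,0,0,0],
    [20,-0.025,0,0,0,0,0],
    [20,-0.022,0,0,0,0,0],
    [20,-0.015,0,0,0,0,0],
    [20,-0.0073,0,0,0,0,0],
  ],
)

```text
time_s: 7.25
ee_pos: [0.4321, -0.031, 0.0973]
eef_rot: [-3.141, -0.0, 1.499]
force: [0.0, 0.6, -1.3]
grip_width: 0.0313
grip_force: 25.0
```

Request:
servo_tool(
  plan=[
    [20,0,0.015,0,0,0,0],
    [20,0,0.03,0,0,0,0],
    [20,0,0.035,0,0,0,0],
    [20,0,0.035,0,0,0,0],
    [20,0,0.035,0,0,0,0],
    [20,0,0.03,0,0,0,0],
    [20,0,0.018,0,0,0,0],
    [20,0,0.0074,0,0,0,0],
  ],
)

```text
time_s: 8.25
ee_pos: [0.6375, -0.0445, 0.0968]
eef_rot: [-3.141, -0.0, 1.5]
force: [-0.7, 0.8, -1.9]
grip_width: 0.031
grip_force: 25.0
```

```bash
python3 -c "
from h import *
c=snap('wrist','w3.png')
go([.6372,-.0447,.098],85.94)
P=cloud(c).reshape(-1,3);P=P[np.isfinite(P).all(1)]
f=lambda y0,y1,z0,z1:P[(abs(P[:,0]-.64)<.07)&(P[:,1]>y0)&(P[:,1]<y1)&(P[:,2]>z0)&(P[:,2]<z1)]
R=f(-.02,.1,.1,.15)
print(cv2.minAreaRect(R[:,:2].astype(np.float32)*1000),np.percentile(R[:,2],95))
for y in (0,.02,.04,.06,.08):
  Q=R[abs(R[:,1]-y)<.004];print(y,Q[:,2].max().round(4),np.round((Q[:,0].min()+Q[:,0].max())/2,4)) if len(Q) else 0
  print('  axis x cradle',.6427+(y-.0325)*.0710)
for y0 in(.09,-.02): 
  G=f(y0,y0+.03,.03,.056);print('rail',G.mean(0),np.percentile(G[:,0],[2,98]))
S=f(.15,.3,.07,.12);print('stop',cv2.minAreaRect(S[:,:2].astype(np.float32)*1000))
H=f(.1,.15,.11,.125);print('bridge',cv2.minAreaRect(H[:,:2].astype(np.float32)*1000))
"
```

```text
pos [ 0.6377 -0.0446  0.0969] rpy deg [-179.98   -0.     85.95] F [ 1.08 -0.95 -1.7 ] w 0.0313 gf 24.99866098165512 t 8.3
shift tool mm [-0.15 -0.54 -1.05] turn [-0.0004 -0.0001  0.0002]
((641.1202392578125, 24.94883918762207), (92.02906036376953, 31.332183837890625), 86.04273986816406) 0.13067309404034447
0 0.1321 0.6393
  axis x cradle 0.6403925
0.02 0.1321 0.6408
  axis x cradle 0.6418125
0.04 0.1322 0.6422
  axis x cradle 0.6432325000000001
0.06 0.1319 0.6435
  axis x cradle 0.6446525000000001
  axis x cradle 0.6460725<string>:13: RuntimeWarning: Mean of empty slice.
  ret = um.true_divide(
Traceback (most recent call last):
IndexError: index -1 is out of bounds for axis 0 with size 0
```

View pics/w3.png

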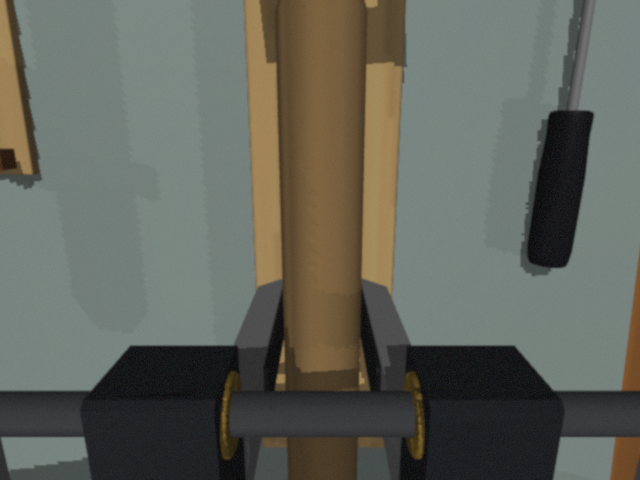

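```bash
python3 -c "
from h import *
c=snap('wrist')
P=cloud(c).reshape(-1,3);P=P[np.isfinite(P).all(1)]
for y in (0,.02,.04,.06):
  Q=P[(abs(P[:,1]-y)<.004)&(abs(P[:,0]-.64)<.07)]
  B=Q[(Q[:,2]>.009)&(Q[:,2]<.022)];R=Q[Q[:,2]>.1]
  print(y,B[:,0].min(),B[:,0].max(),'mid',(B[:,0].min()+B[:,0].max())/2,'rung',(R[:,0].min()+R[:,0].max())/2)
"
```

```text
0 0.5958493092469707 0.686048476876122 mid 0.6409488930615463 rung 0.6395310196905925
0.02 0.5969679862710296 0.6871647028702331 mid 0.6420663445706314 rung 0.6410309239172501
0.04 0.5987220262199808 0.6890282962448735 mid 0.6438751612324272 rung 0.6424533577972531
0.06 0.5998121507560006 0.6899274775953916 mid 0.6448698141756961 rung 0.6437543804280668
```

Request:
servo_tool(
  plan=[
    [20,0,0.0012,0.004,0,0,0],
    [20,0,0,0.008,0,0,0],
    [20,0,0,0.01,0,0,0],
    [20,0,0,0.01,0,0,0],
    [20,0,0,0.008,0,0,0],
    [20,0,0,0.006,0,0,0],
    [20,0,0,0.003,0,0,0],
    [20,0,0,0.002,0,0,0],
  ],
)

```text
time_s: 9.35
ee_pos: [0.6389, -0.0449, 0.0474]
eef_rot: [3.14, 0.0, 1.5]
force: [-5.5, 1.8, 14.8]
grip_width: 0.0311
grip_force: 29.8
```

Request:
servo_tool(
  plan=[
    [20,0,0,0.001,0,0,0],
    [20,0,0,0.0006,0,0,0],
    [20,0,0,0.0006,0,0,0],
    [20,0,0,0.0006,0,0,0],
    [20,0,0,0.0006,0,0,0],
    [20,0,0,0.0003,0,0,0],
    [20,0,0,0,0,0,0],
    [20,0,0,0,0,0,0],
  ],
)

```text
time_s: 10.35
ee_pos: [0.6393, -0.0449, 0.0469]
eef_rot: [3.138, 0.0, 1.5]
force: [-13.6, 1.0, 32.4]
grip_width: 0.0314
grip_force: 33.7
```

Request:
servo_tool(
  plan=[
    [20,0,0,-0.003,0,0,0],
    [20,0,0,-0.003,0,0,0],
    [20,0,0,-0.001,0,0,0],
    [20,0,0,0,0,0,0],
    [20,0,0,0,0,0,0],
    [20,0,0,0,0,0,0],
    [20,0,0,0,0,0,0],
    [20,0,0,0,0,0,0],
  ],
)

```text
time_s: 11.35
ee_pos: [0.6383, -0.0448, 0.0497]
eef_rot: [-3.142, 0.0, 1.5]
force: [-0.3, -0.3, -1.2]
grip_width: 0.0311
grip_force: 25.0
```

```bash
python3 -c "
from h import *
go([.6372,-.0447,.098],85.94)
c=snap('wrist');P=cloud(c).reshape(-1,3);P=P[np.isfinite(P).all(1)]
for y in (0,.02,.04,.06):
  Q=P[(abs(P[:,1]-y)<.004)&(abs(P[:,0]-.64)<.07)]
  B=Q[(Q[:,2]>.009)&(Q[:,2]<.022)];R=Q[(Q[:,2]>.07)]
  print('wrist',y,B[:,0].min(),B[:,0].max(),'mid',(B[:,0].min()+B[:,0].max())/2,'rung',(R[:,0].min()+R[:,0].max())/2,R[:,2].max())
c=snap('side');i=c['pixels'][180:330,220:420,::-1];cv2.imwrite('pics/s2.png',cv2.resize(i,None,fx=4,fy=4,interpolation=cv2.INTER_CUBIC))
P=cloud(c).reshape(-1,3);P=P[np.isfinite(P).all(1)]
for y in (-.14,-.12,-.1,-.01,.02,.04,.06):
  Q=P[(abs(P[:,1]-y)<.004)&(abs(P[:,0]-.64)<.07)];R=Q[Q[:,2]>.055]
  if len(R): print('side',y,R[:,0].min(),R[:,0].max(),R[:,2].max())
"
```

```text
pos [ 0.6383 -0.0448  0.0497] rpy deg [-180.      0.     85.94] F [-0.33 -0.34 -1.24] w 0.0311 gf 24.99864488840103 t 11.35
shift tool mm [  0.05  -1.14 -48.27] turn [-0.  0. -0.]
wrist 0 0.5956177022447467 0.6858153851048511 mid 0.6407165436747989 rung 0.6401652215066517 0.08495111314273948
wrist 0.02 0.597182591616048 0.687687553897856 mid 0.642435072756952 rung 0.6416216515562552 0.08542566874776408
wrist 0.04 0.59825526779905 0.6889942596364053 mid 0.6436247637177277 rung 0.6430643974901895 0.08486021475049829
wrist 0.06 0.600138414539483 0.6901368000138213 mid 0.6451376072766521 rung 0.6443842389873213 0.08521190852556301
side -0.14 0.6182764445389964 0.6402850732303247 0.08497155341098839
side -0.12 0.6159947982226011 0.6428067992411141 0.08708448501518273
side -0.1 0.5953559109227192 0.6696008680765978 0.37246702671229526
side -0.01 0.5702466338611433 0.6786745234984572 0.3597792350776562
```

View pics/s2.png

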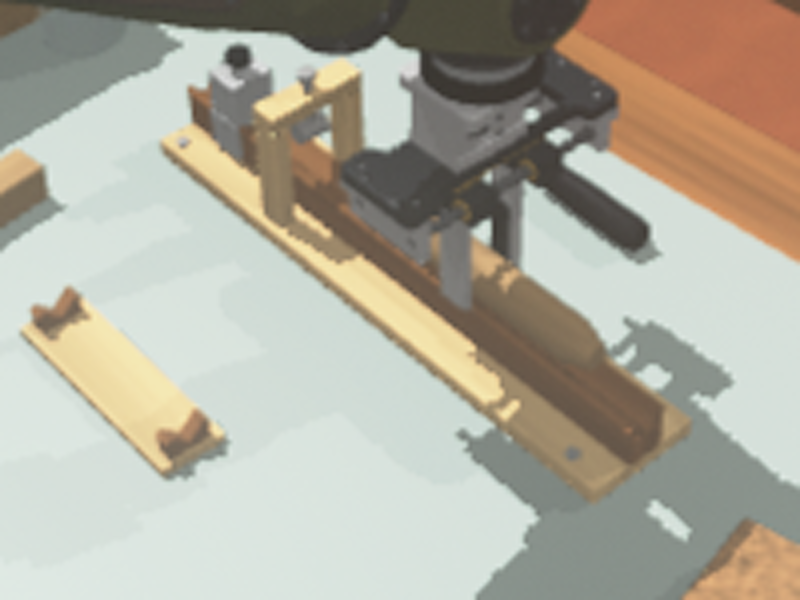

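```bash
python3 -c "
from h import *
for n in ('top','side'):
  P=np.load(n+'P.npy').reshape(-1,3);P=P[np.isfinite(P).all(1)]
  d=np.array([.0708,.9975]);c=np.array([.6427,.0325]);e=np.array([.9975,-.0708])
  s=(P[:,:2]-c)@d;w=(P[:,:2]-c)@e
  m=(s>-.2)&(s<.06)
  print(n)
  for a in np.arange(-.024,.024,.002):
    q=P[m&(w>a)&(w<=a+.002)][:,2]
    print(round(a*1000+1),len(q),np.percentile(q,[10,50,90]).round(4))
"
```

```text
top
-23 91 [0.0137 0.0156 0.0182]
-21 88 [0.0138 0.0155 0.0184]
-19 86 [0.0131 0.0156 0.0182]
-17 133 [0.0139 0.0168 0.0494]
-15 310 [0.0155 0.0295 0.0505]
-13 104 [0.0472 0.0502 0.0525]
-11 80 [0.0476 0.0495 0.0511]
-9 86 [0.0455 0.0476 0.0495]
-7 77 [0.0435 0.0453 0.0473]
-5 77 [0.0415 0.0434 0.0458]
-3 79 [0.039  0.041  0.0432]
-1 78 [0.037  0.0395 0.0412]
1 113 [0.0366 0.0394 0.042 ]
3 111 [0.0387 0.0412 0.0438]
5 119 [0.0401 0.0433 0.0467]
7 105 [0.0426 0.0449 0.0484]
9 115 [0.0447 0.0469 0.0507]
11 113 [0.0461 0.049  0.0514]
13 105 [0.0486 0.0511 0.0534]
15 76 [0.0474 0.0498 0.0517]
17 22 [0.0452 0.0467 0.0487]Traceback (most recent call last):
  File "<string>", line 11, in <module>
    print(round(a*1000+1),len(q),np.percentile(q,[10,50,90]).round(4))
                                 ~~~~~~~~~~~~~^^^^^^^^^^^^^^
    return _quantile_unchecked(
        a, q, axis, out, overwrite_input, method, keepdims, weights)
    return _ureduce(a,
                    func=_quantile_ureduce_func,
    ...<5 lines>...
                    overwrite_input=overwrite_input,
                    method=method)
    r = func(a, **kwargs)
    result = _quantile(arr,
                       quantiles=q,
    ...<2 lines>...
                       out=out,
                       weights=wgt)
    slices_having_nans = np.isnan(arr[-1, ...])
                                  ~~~^^^^^^^^^
IndexError: index -1 is out of bounds for axis 0 with size 0
```

```bash
python3 -c "
from h import *
c=snap('top');i=c['pixels'][170:290,200:420,::-1];cv2.imwrite('pics/t2.png',cv2.resize(i,None,fx=3.6,fy=3.6,interpolation=cv2.INTER_CUBIC))
P=cloud(c).reshape(-1,3);P=P[np.isfinite(P).all(1)]
d=np.array([.0708,.9975]);cc=np.array([.6427,.0325]);e=np.array([.9975,-.0708])
s=(P[:,:2]-cc)@d;w=(P[:,:2]-cc)@e
for a in np.arange(-.23,.10,.01):
  m=(s>a)&(s<=a+.01)&(abs(w)<.03);q=P[m];ww=w[m];h=(q[:,2]>.058)&(q[:,2]<.1);r=(q[:,2]>.04)&(q[:,2]<.056)
  print(round(a,2),'rung',h.sum(),(ww[h].min().round(4),ww[h].max().round(4),q[h,2].max().round(4)) if h.sum()>3 else '', 'rail',r.sum(),(ww[r].min().round(4),ww[r].max().round(4)) if r.sum()>3 else '','zmax',q[:,2].max().round(3))
"
```

```text
-0.23 rung 0  rail 53 (np.float64(-0.016), np.float64(0.0168)) zmax 0.054
-0.22 rung 0  rail 62 (np.float64(-0.0172), np.float64(0.0161)) zmax 0.054
-0.21 rung 0  rail 55 (np.float64(-0.0155), np.float64(0.015)) zmax 0.055
-0.2 rung 0  rail 52 (np.float64(-0.016), np.float64(0.0165)) zmax 0.054
-0.19 rung 17 (np.float64(-0.0093), np.float64(0.009), np.float64(0.082)) rail 35 (np.float64(-0.0166), np.float64(0.0169)) zmax 0.082
-0.18 rung 46 (np.float64(-0.0139), np.float64(0.0109), np.float64(0.086)) rail 10 (np.float64(-0.0152), np.float64(-0.0102)) zmax 0.086
-0.17 rung 64 (np.float64(-0.0152), np.float64(0.0149), np.float64(0.0889)) rail 9 (np.float64(-0.0158), np.float64(-0.0133)) zmax 0.089
-0.16 rung 36 (np.float64(-0.0153), np.float64(0.0139), np.float64(0.0875)) rail 3  zmax 0.087Traceback (most recent call last):
  File "<string>", line 9, in <module>
    print(round(a,2),'rung',h.sum(),(ww[h].min().round(4),ww[h].max().round(4),q[h,2].max().round(4)) if h.sum()>3 else '', 'rail',r.sum(),(ww[r].min().round(4),ww[r].max().round(4)) if r.sum()>3 else '','zmax',q[:,2].max().round(3))
                                                                                                                                                                                                                   ~~~~~~~~~~^^
    return umr_maximum(a, axis, None, out, keepdims, initial, where)
ValueError: zero-size array to reduction operation maximum which has no identity
```

View pics/t2.png

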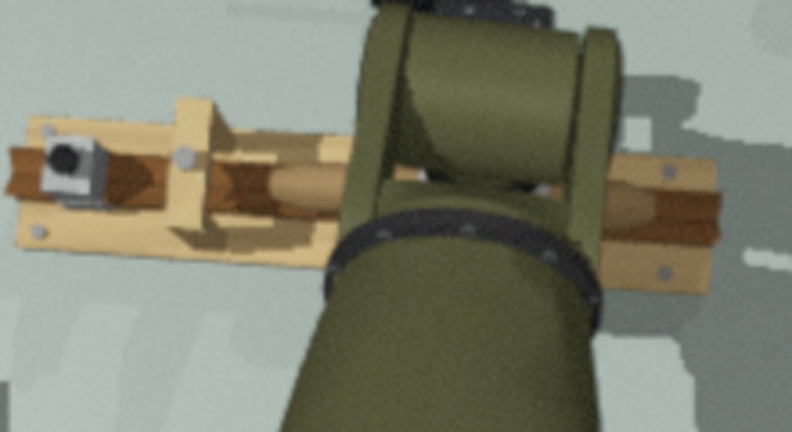

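Request:
servo_tool(
  plan=[
    [20,0,0,0.0006,0,0,0],
    [20,0,0,0.0006,0,0,0],
    [20,0,0,0.0006,0,0,0],
    [20,0,0,0.0006,0,0,0],
    [20,0,0,0.0006,0,0,0],
    [20,0,0,0,0,0,0],
    [20,0,0,0,0,0,0],
    [20,0,0,0,0,0,0],
  ],
)

```text
time_s: 12.5
ee_pos: [0.6388, -0.0449, 0.0477]
eef_rot: [3.14, 0.0, 1.5]
force: [-0.3, -0.2, 7.0]
grip_width: 0.0312
grip_force: 27.5
```

```bash
python3 -c "
from h import *
o=ctrl.get_obs();print(o['force'],o['moment'],o['ee_pos'])
q=ctrl.get_obs()['qpos'];print(q)"
```

```text
[-0.28895323 -0.22625907  6.99074975] [-0.04551618  0.26978795  0.01930707] [ 0.63879997 -0.04486862  0.0476635 ]
[-1.27311704e-01  6.55380861e-01  1.38563238e+00  7.09862476e-06
  1.09913250e+00 -5.64421556e-02]
```

Request:
servo_tool(
  plan=[
    [20,0,0,-0.003,0,0,0],
    [20,0,-0.0015,0,0,0,0],
    [20,0,0,0.001,0,0,0],
    [20,0,0,0.001,0,0,0],
    [20,0,0,0.001,0,0,0],
    [20,0,0,0.0005,0,0,0],
    [20,0,0,0,0,0,0],
    [20,0,0,0,0,0,0],
  ],
)

```text
time_s: 13.5
ee_pos: [0.6382, -0.0448, 0.0479]
eef_rot: [3.138, 0.0, 1.5]
force: [2.2, 0.3, 11.0]
grip_width: 0.0311
grip_force: 28.6
```

```bash
python3 -c "
from h import *
o=ctrl.get_obs();print(o['force'],o['moment'],o['ee_pos'])"
```

```text
[ 2.21506507  0.25099756 10.97092007] [-0.03078049 -0.60631528 -0.00713016] [ 0.6381733  -0.04481295  0.04785801]
```

Request:
servo_tool(
  plan=[
    [20,0,0,-0.004,0,0,0],
    [20,0,0,-0.01,0,0,0],
    [20,0,0,-0.015,0,0,0],
    [20,0,-0.006,-0.015,0,0,0],
    [20,0,-0.02,-0.006,0,0,0],
    [20,0,-0.03,0,0,0,0],
    [20,0,-0.035,0,0,0,0],
    [20,0,-0.035,0,0,0,0],
  ],
)

```text
time_s: 14.5
ee_pos: [0.5098, -0.0357, 0.0971]
eef_rot: [3.141, 0.0, 1.5]
force: [-0.5, -0.7, -1.7]
grip_width: 0.0309
grip_force: 25.0
```

Request:
servo_tool(
  plan=[
    [20,0,-0.03,0,0,0,0],
    [20,0.01,-0.025,0,0,0,0],
    [20,0.02,-0.016,0,0,0,0],
    [20,0.026,-0.006,0,0,0,0],
    [20,0.026,0,0,0,0,0],
    [20,0.022,0,0,0,0,0],
    [20,0.014,0,0,0,0,0],
    [20,0.006,0,0,0,0,0.0183],
  ],
)

```text
time_s: 15.5
ee_pos: [0.4431, 0.0938, 0.0966]
eef_rot: [3.141, 0.0, 1.481]
force: [-0.5, -0.5, -1.6]
grip_width: 0.0313
grip_force: 25.0
```

Request:
servo_tool(
  plan=[
    [20,0,0,0,0,0,0],
    [20,0,0,0,0,0,0],
    [20,0,0,0,0,0,0],
    [20,0,0,0,0,0,0],
    [20,0,0,0,0,0,0],
    [20,0,0,0,0,0,0],
    [20,0,0,0,0,0,0],
    [20,0,0,0,0,0,0],
  ],
)

```text
time_s: 16.5
ee_pos: [0.4431, 0.0934, 0.0962]
eef_rot: [-3.142, 0.0, 1.482]
force: [-0.2, 0.6, -1.4]
grip_width: 0.0312
grip_force: 25.0
```

```bash
python3 -c "
from h import *
go([.4414,.0958,.098],84.9);o=ctrl.get_obs();print(o['moment'])"
```

```text
pos [0.4431 0.0934 0.0962] rpy deg [-180.      0.     84.89] F [-0.16  0.56 -1.36] w 0.0312 gf 24.99861404299736 t 16.5
shift tool mm [ 2.26 -1.89 -1.77] turn [-0.0001  0.     -0.0001]
[-0.10130409  0.06244645  0.00430113]
```

Request:
servo_tool(
  plan=[
    [20,0.0023,-0.001,0.005,0,0,0],
    [20,0,0,0.013,0,0,0],
    [20,0,0,0.016,0,0,0],
    [20,0,0,0.016,0,0,0],
    [20,0,0,0.012,0,0,0],
    [20,0,0,0.007,0,0,0],
    [20,0,0,0.003,0,0,0],
    [20,0,0,0.001,0,0,0],
  ],
)

```text
time_s: 17.5
ee_pos: [0.4425, 0.0958, 0.0233]
eef_rot: [3.141, -0.0, 1.482]
force: [0.1, -0.4, -1.5]
grip_width: 0.0308
grip_force: 25.0
```

Request:
servo_tool(
  plan=[
    [20,0,0,0.0006,0,0,0],
    [20,0,0,0.0006,0,0,0],
    [20,0,0,0.0006,0,0,0],
    [20,0,0,0.0006,0,0,0],
    [20,0,0,0,0,0,0],
    [20,0,0,0,0,0,0],
    [20,0,0,0,0,0,0],
    [20,0,0,0,0,0,0],
  ],
)

```text
time_s: 18.5
ee_pos: [0.4424, 0.0957, 0.0209]
eef_rot: [3.142, 0.0, 1.482]
force: [0.8, 0.0, -2.5]
grip_width: 0.0312
grip_force: 25.0
```

Request:
servo_tool(
  plan=[
    [20,0,0,0.0006,0,0,0],
    [20,0,0,0.0006,0,0,0],
    [20,0,0,0.0006,0,0,0],
    [20,0,0,0.0006,0,0,0],
    [20,0,0,0.0006,0,0,0],
    [20,0,0,0,0,0,0],
    [20,0,0,0,0,0,0],
    [20,0,0,0,0,0,0],
  ],
)

```text
time_s: 19.5
ee_pos: [0.4425, 0.0958, 0.0181]
eef_rot: [3.141, -0.0, 1.482]
force: [-1.6, 0.6, 4.2]
grip_width: 0.0309
grip_force: 25.0
```

Request:
servo_tool(
  plan=[
    [40,0,0,0,0,0,0],
    [60,0,0,0,0,0,0],
    [60,0,0,0,0,0,0],
    [60,0,0,-0.005,0,0,0],
    [60,0,0,-0.0052,0,0,0],
    [60,0,0,0,0,0,0],
    [40,0,0,0,0,0,0],
    [20,0,0,0,0,0,0],
  ],
)

```text
time_s: 20.5
ee_pos: [0.4423, 0.0957, 0.0279]
eef_rot: [-3.141, 0.0, 1.482]
force: [0.3, -0.3, 0.1]
grip_width: 0.04
grip_force: 0.0
```

Request:
servo_tool(
  plan=[
    [20,0,0,0,0,0,0],
    [20,0,0,0,0,0,0],
    [20,0,0,0,0,0,0],
    [20,0,0,0,0,0,0],
    [20,0,0,0,0,0,0],
    [20,0,0,0,0,0,0],
    [20,0,0,0,0,0,0],
    [20,0,0,0,0,0,0],
  ],
)

```text
time_s: 21.5
ee_pos: [0.4423, 0.0958, 0.028]
eef_rot: [3.142, -0.0, 1.482]
force: [0.8, -0.1, -0.7]
grip_width: 0.0312
grip_force: 25.0
```

Request:
servo_tool(
  plan=[
    [20,0,0,-0.003,0,0,0],
    [20,0,0,-0.009,0,0,0],
    [20,0,0,-0.015,0,0,0],
    [20,0,0,-0.018,0,0,0],
    [20,0,0,-0.015,0,0,0],
    [20,0,0,-0.009,0,0,0],
    [20,0,0,-0.006,0,0,0],
    [20,0,0,0,0,0,-0.0183],
  ],
)

```text
time_s: 22.5
ee_pos: [0.4424, 0.0957, 0.1032]
eef_rot: [3.141, -0.0, 1.501]
force: [1.0, 0.7, -0.6]
grip_width: 0.0312
grip_force: 25.0
```

Request:
servo_tool(
  plan=[
    [20,-0.008,0,0,0,0,0],
    [20,-0.018,0,0,0,0,0],
    [20,-0.024,0,0,0,0,0],
    [20,-0.026,0,0,0,0,0],
    [20,-0.0223,0.005,0,0,0,0],
    [20,-0.016,0.015,0,0,0,0],
    [20,-0.009,0.025,0,0,0,0],
    [20,-0.003,0.032,0,0,0,0],
  ],
)

```text
time_s: 23.5
ee_pos: [0.5114, -0.0367, 0.1028]
eef_rot: [-3.141, 0.0, 1.499]
force: [-0.5, 0.5, -0.1]
grip_width: 0.031
grip_force: 25.0
```

Request:
servo_tool(
  plan=[
    [20,0,0.034,0,0,0,0],
    [20,0,0.034,0,0,0,0],
    [20,0,0.028,0,0,0,0],
    [20,0,0.018,0,0,0,0],
    [20,0,0.01,0,0,0,0],
    [20,0,0.0044,0,0,0,0],
    [20,0,0,0,0,0,0],
    [20,0,0,0,0,0,0],
  ],
)

```text
time_s: 24.5
ee_pos: [0.638, -0.0448, 0.1032]
eef_rot: [3.142, 0.0, 1.5]
force: [0.8, -1.1, -1.0]
grip_width: 0.0312
grip_force: 25.0
```

```bash
python3 -c "
from h import *
c=snap('wrist')
go([.6382,-.0448,.103],85.94)
P=cloud(c).reshape(-1,3);P=P[np.isfinite(P).all(1)]
for y in (0,.02,.04,.06):
  Q=P[(abs(P[:,1]-y)<.004)&(abs(P[:,0]-.64)<.07)]
  B=Q[(Q[:,2]>.009)&(Q[:,2]<.022)];R=Q[(Q[:,2]>.07)]
  print('wrist',y,'mid',(B[:,0].min()+B[:,0].max())/2,'rung',(R[:,0].min()+R[:,0].max())/2,R[:,2].max())
"
```

```text
pos [ 0.638  -0.0448  0.1032] rpy deg [179.99  -0.    85.94] F [-0.1   0.73 -1.87] w 0.0314 gf 24.999629706144333 t 24.55
shift tool mm [-0.03  0.18  0.24] turn [ 0.0001 -0.      0.    ]
wrist 0 mid 0.6405795545467305 rung 0.6400057874709802 0.12852186226121307
wrist 0.02 mid 0.6421848757513888 rung 0.6412637374407936 0.128926820090963
wrist 0.04 mid 0.6435348453464171 rung 0.6428843095611182 0.12857654639405672
wrist 0.06 mid 0.6451702167230304 rung 0.6443462076222439 0.1292148904214075
```

Request:
servo_tool(
  plan=[
    [20,0,0.0002,0.005,0,0,0],
    [20,0,0,0.009,0,0,0],
    [20,0,0,0.01,0,0,0],
    [20,0,0,0.01,0,0,0],
    [20,0,0,0.007,0,0,0],
    [20,0,0,0.004,0,0,0],
    [20,0,0,0.002,0,0,0],
    [20,0,0,0,0,0,0],
  ],
)

```text
time_s: 25.55
ee_pos: [0.6385, -0.0448, 0.0561]
eef_rot: [3.141, 0.0, 1.5]
force: [0.6, 1.0, -1.1]
grip_width: 0.0311
grip_force: 25.0
```

Request:
servo_tool(
  plan=[
    [20,0,0,0.0006,0,0,0],
    [20,0,0,0.0006,0,0,0],
    [20,0,0,0.0006,0,0,0],
    [20,0,0,0.0006,0,0,0],
    [20,0,0,0,0,0,0],
    [20,0,0,0,0,0,0],
    [20,0,0,0,0,0,0],
    [20,0,0,0,0,0,0],
  ],
)

```text
time_s: 26.55
ee_pos: [0.6385, -0.0448, 0.0537]
eef_rot: [-3.142, 0.0, 1.5]
force: [1.0, -0.8, -1.1]
grip_width: 0.0308
grip_force: 25.0
```

Past the earlier obstruction height (rung axis now about 61.7 mm); continue to contact.

Request:
servo_tool(
  plan=[
    [20,0,0,0.0005,0,0,0],
    [20,0,0,0.0005,0,0,0],
    [20,0,0,0.0005,0,0,0],
    [20,0,0,0.0003,0,0,0],
    [20,0,0,0,0,0,0],
    [20,0,0,0,0,0,0],
    [20,0,0,0,0,0,0],
    [20,0,0,0,0,0,0],
  ],
)

```text
time_s: 27.55
ee_pos: [0.6387, -0.0448, 0.0521]
eef_rot: [3.141, 0.0, 1.5]
force: [2.4, -0.2, 2.6]
grip_width: 0.0315
grip_force: 25.0
```

Request:
servo_tool(
  plan=[
    [36,0,0,0,0,0,0],
    [40,0,0,0,0,0,0],
    [55,0,0,0,0,0,0],
    [60,0,0,-0.005,0,0,0],
    [60,0,0,-0.01,0,0,0],
    [60,0,0,-0.015,0,0,0],
    [60,0,0,-0.015,0,0,0],
    [60,0,0,-0.005,0,0,0],
  ],
)

```text
time_s: 28.55
ee_pos: [0.639, -0.0449, 0.1036]
eef_rot: [3.139, 0.0, 1.5]
force: [0.3, 0.6, -0.9]
grip_width: 0.0565
grip_force: 0.0
```

Request:
servo_tool(
  plan=[
    [30,-0.008,0,0,0,0,0],
    [0,-0.02,0,0,0,0,0],
    [0,-0.025,0,0,0,0,0],
    [0,-0.027,0,0,0,0,0],
    [0,-0.025,0,0,0,0,0],
    [0,-0.02,0,0,0,0,0],
    [0,-0.011,0,0,0,0,0],
    [0,-0.004,0,0,0,0,0],
  ],
)

```text
time_s: 29.55
ee_pos: [0.6285, -0.185, 0.1017]
eef_rot: [-3.141, -0.0, 1.499]
force: [-0.3, 0.8, -0.7]
grip_width: 0.0006
grip_force: 0.0
```

```bash
python3 -c "
from h import *
c=snap('wrist','w4.png')
go([.6387,-.0448,.054],85.94)
P=cloud(c).reshape(-1,3);P=P[np.isfinite(P).all(1)]
d=np.array([.0708,.9975]);cc=np.array([.6427,.0325]);e=np.array([.9975,-.0708])
s=(P[:,:2]-cc)@d;w=(P[:,:2]-cc)@e
R=(P[:,2]>.055)&(P[:,2]<.085)&(abs(w)<.025)&(s<.08)&(s>-.24)
print('rung s',s[R].min(),s[R].max(),np.percentile(P[R,2],98))
for a in np.arange(-.19,.06,.03):
  m=R&(s>a)&(s<a+.01);b=(s>a)&(s<a+.01)&(abs(w)<.06)&(P[:,2]>.009)&(P[:,2]<.022)
  if m.sum()>5: print(round(a,2),w[m].min().round(4),w[m].max().round(4),P[m,2].max().round(4),'base',w[b].min().round(4),w[b].max().round(4))
"
```

```text
pos [ 0.6285 -0.1849  0.1017] rpy deg [-179.99   -0.     85.92] F [-0.28  0.02 -0.09] w 0.0007 gf 0.0 t 29.6
shift tool mm [140.5    0.24  47.72] turn [-0.0002 -0.0001 -0.0003]
rung s -0.18476914057675328 -0.08698356006532994 0.07686784827095719
-0.19 -0.0101 0.0102 0.0718 base -0.0449 0.0453
-0.16 -0.0153 0.0158 0.0782 base -0.0446 0.0453
-0.13 -0.0151 0.0159 0.0782 base -0.0445 0.0452
-0.1 -0.0152 0.0159 0.0778 base -0.0446 0.0456
```

View pics/w4.png

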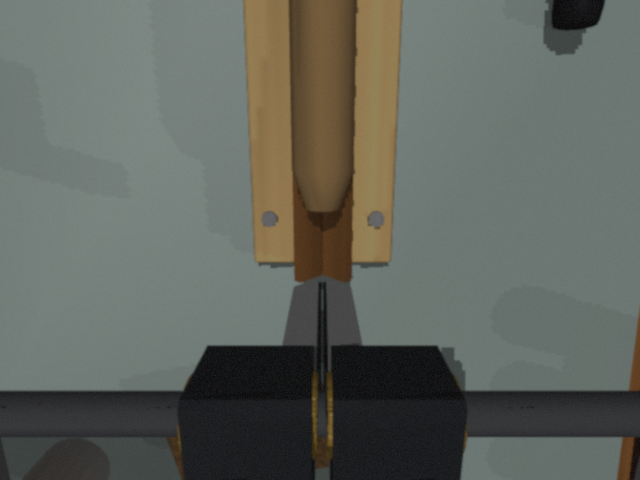

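Request:
servo_tool(
  plan=[
    [0,0,0,0.005,0,0,0],
    [0,0,0,0.011,0,0,0],
    [0,0,0,0.013,0,0,0],
    [0,0,0,0.011,0,0,0],
    [0,0,0,0.005,0,0,0],
    [0,0,0,0.0017,0,0,0],
    [0,0.004,0,0,0,0,0],
    [0,0.006,0,0,0,0,0],
  ],
)

```text
time_s: 30.6
ee_pos: [0.6295, -0.1742, 0.0556]
eef_rot: [3.141, 0.0, 1.5]
force: [-0.7, -0.9, -0.3]
grip_width: 0.0009
grip_force: 0.0
```

Request:
servo_tool(
  plan=[
    [0,0.003,0,0,0,0,0],
    [0,0.002,0,0,0,0,0],
    [0,0.002,0,0,0,0,0],
    [0,0.002,0,0,0,0,0],
    [0,0.002,0,0,0,0,0],
    [0,0.002,0,0,0,0,0],
    [0,0.002,0,0,0,0,0],
    [0,0.002,0,0,0,0,0],
  ],
)

```text
time_s: 31.6
ee_pos: [0.6305, -0.1575, 0.0551]
eef_rot: [-3.142, 0.0, 1.5]
force: [-0.8, -1.2, -0.5]
grip_width: 0.0005
grip_force: 0.5
```

```bash
cat > st.py <<'E'
from h import *
go([.6387,-.0448,.055],85.94);print(ctrl.get_obs()['moment'])
c=snap('wrist')
P=cloud(c).reshape(-1,3);P=P[np.isfinite(P).all(1)]
d=np.array([.0708,.9975]);cc=np.array([.6427,.0325]);e=np.array([.9975,-.0708])
p=ctrl.get_obs()['ee_pos'];print('TCP s',(p[:2]-cc)@d)
s=(P[:,:2]-cc)@d;w=(P[:,:2]-cc)@e
R=(P[:,2]>.066)&(P[:,2]<.085)&(abs(w)<.009)
print('rung s>z66',s[R].min(),s[R].max());
for a in (.02,.04,.06):
  m=(P[:,2]>.055)&(P[:,2]<.09)&(abs(w)<.025)&(s>p[1]-.0325+a)&(s<p[1]-.0325+a+.01)
  if m.sum()>5: print(a,w[m].min().round(4),w[m].max().round(4),P[m,2].max().round(4))
E
python3 st.py
```

```text
pos [ 0.6305 -0.1575  0.0551] rpy deg [-1.800e+02  1.000e-02  8.593e+01] F [-0.77 -1.21 -0.53] w 0.0005 gf 0.4953656857833266 t 31.6
shift tool mm [1.1299e+02 2.3000e-01 1.1000e-01] turn [-0.      0.0001 -0.0001]
[-0.20659747  0.11073106  0.01133946]
TCP s -0.19015564419693912
rung s>z66 -0.18341032461767165 -0.07365700196789533
0.02 -0.015 0.0158 0.0774
0.04 -0.0153 0.0159 0.078
0.06 -0.0153 0.0159 0.0783
```

Request:
servo_tool(
  plan=[
    [0,0.002,0,0,0,0,0],
    [0,0.004,0,0,0,0,0],
    [0,0.005,0,0,0,0,0],
    [0,0.005,0,0,0,0,0],
    [0,0.004,0,0,0,0,0],
    [0,0.004,0,0,0,0,0],
    [0,0.004,0,0,0,0,0],
    [0,0.004,0,0,0,0,0],
  ],
)

```text
time_s: 32.65
ee_pos: [0.6328, -0.1253, 0.0552]
eef_rot: [-3.142, -0.0, 1.5]
force: [-0.1, -0.9, -1.0]
grip_width: 0.0002
grip_force: 0.5
```

Request:
servo_tool(
  plan=[
    [0,0.004,0,0,0,0,0],
    [0,0.004,0,0,0,0,0],
    [0,0.004,0,0,0,0,0],
    [0,0.004,0,0,0,0,0],
    [0,0.004,0,0,0,0,0],
    [0,0.004,0,0,0,0,0],
    [0,0.004,0,0,0,0,0],
    [0,0.004,0,0,0,0,0],
  ],
)

```text
time_s: 33.65
ee_pos: [0.635, -0.0936, 0.0552]
eef_rot: [3.142, 0.0, 1.5]
force: [0.3, -3.3, 0.3]
grip_width: 0.0002
grip_force: 1.8
```

```bash
python3 st.py
```

```text
pos [ 0.635  -0.0936  0.0552] rpy deg [1.800e+02 1.000e-02 8.593e+01] F [ 0.31 -3.27  0.26] w 0.0002 gf 1.7566649615764618 t 33.65
shift tool mm [48.9   0.22  0.18] turn [ 0.      0.0001 -0.0002]
[-0.79908485  0.07568651  0.03645688]
TCP s -0.12575537868409478
rung s>z66 -0.1189543201237941 -0.009548282268245816
0.02 -0.0149 0.0157 0.0772
0.04 -0.0152 0.0159 0.0785
0.06 -0.0153 0.0158 0.078
```

Request:
servo_tool(
  plan=[
    [0,0.004,0,0,0,0,0],
    [0,0.004,0,0,0,0,0],
    [0,0.004,0,0,0,0,0],
    [0,0.004,0,0,0,0,0],
    [0,0.004,0,0,0,0,0],
    [0,0.004,0,0,0,0,0],
    [0,0.004,0,0,0,0,0],
    [0,0.003,0,0,0,0,0],
  ],
)

```text
time_s: 34.7
ee_pos: [0.6372, -0.0625, 0.0551]
eef_rot: [-3.142, -0.0, 1.5]
force: [-1.3, -2.8, 0.0]
grip_width: 0.0007
grip_force: 1.8
```

Request:
servo_tool(
  plan=[
    [0,0.001,0,0,0,0,0],
    [0,0.001,0,0,0,0,0],
    [0,0.001,0,0,0,0,0],
    [0,0.0005,0,0,0,0,0],
    [0,0.0005,0,0,0,0,0],
    [0,0.0005,0,0,0,0,0],
    [0,0.0005,0,0,0,0,0],
    [0,0.0005,0,0,0,0,0],
  ],
)

```text
time_s: 35.7
ee_pos: [0.6376, -0.0572, 0.0552]
eef_rot: [3.142, 0.0, 1.5]
force: [0.5, -2.9, 0.8]
grip_width: 0.0005
grip_force: 1.8
```

```bash
python3 st.py; python3 -c "
from h import *
c=snap('top');P=cloud(c).reshape(-1,3);P=P[np.isfinite(P).all(1)]
d=np.array([.0708,.9975]);cc=np.array([.6427,.0325]);e=np.array([.9975,-.0708])
s=(P[:,:2]-cc)@d;w=(P[:,:2]-cc)@e
m=(s>.112)&(s<.22)&(abs(w)<.03)
a=m&(P[:,2]>.082)&(P[:,2]<.092);print('stop body s',s[a].min(),s[a].max())
a=m&(P[:,2]>.06)&(P[:,2]<.079)&(abs(w)<.01);print('rung s',s[a].min(),s[a].max(),a.sum())
v=m&(abs(w)<.008)
for q in np.arange(.112,.18,.004):
  k=v&(s>q)&(s<q+.004);print(round(q,3),k.sum(),np.median(P[k,2]).round(4))
"
```

```text
pos [ 0.6376 -0.0572  0.0552] rpy deg [180.     0.    85.94] F [ 0.47 -2.87  0.78] w 0.0005 gf 1.7647653445601463 t 35.7
shift tool mm [12.46  0.22  0.15] turn [0. 0. 0.]
[-0.78173123 -0.02418212  0.00732402]
TCP s -0.0898118702695927
rung s>z66 -0.08248901207235759 0.026756072615322566
0.02 -0.0149 0.0157 0.0773
0.04 -0.0151 0.0159 0.0781
0.06 -0.0153 0.016 0.0778
stop body s 0.1645865526894406 0.1956050511932213
rung s 0.11889196630873568 0.16630153023342895 157
0.112 0 nan
0.116 4 0.078
0.12 11 0.0748
0.124 14 0.0769
0.128 11 0.0756
0.132 9 0.0751
0.136 13 0.0755
0.14 11 0.0744
0.144 10 0.0734
0.148 12 0.0713
0.152 8 0.0708
0.156 11 0.0682
0.16 1 0.044
0.164 38 0.0697
0.168 20 0.0885
0.172 19 0.102
0.176 12 0.1025
  return _methods._mean(a, axis=axis, dtype=dtype,
  ret = ret.dtype.type(ret / rcount)
```

Request:
servo_tool(
  plan=[
    [0,0.0005,0,0,0,0,0],
    [0,0.0005,0,0,0,0,0],
    [0,0.0004,0,0,0,0,0],
    [0,0.0004,0,0,0,0,0],
    [0,0.0004,0,0,0,0,0],
    [0,0.0003,0,0,0,0,0],
    [0,0.0003,0,0,0,0,0],
    [0,0.0002,0,0,0,0,0],
  ],
)

```text
time_s: 36.8
ee_pos: [0.6378, -0.0543, 0.0552]
eef_rot: [3.142, 0.0, 1.5]
force: [0.9, -3.5, -0.0]
grip_width: 0.0006
grip_force: 1.8
```

Request:
servo_tool(
  plan=[
    [0,0.0002,0,0,0,0,0],
    [0,0.0002,0,0,0,0,0],
    [0,0.0002,0,0,0,0,0],
    [0,0.0002,0,0,0,0,0],
    [0,0.0002,0,0,0,0,0],
    [0,0.0001,0,0,0,0,0],
    [0,0.0001,0,0,0,0,0],
    [0,0,0,0,0,0,0],
  ],
)

```text
time_s: 37.8
ee_pos: [0.6379, -0.0531, 0.0552]
eef_rot: [3.142, 0.0, 1.5]
force: [0.3, -2.9, 1.3]
grip_width: 0.0005
grip_force: 1.7
```

```bash
python3 -c "
from h import *
o=ctrl.get_obs();print(o['force'],o['moment'],o['ee_pos'],o['grip_force'])"
```

```text
[ 0.25644729 -2.92118678  1.33142136] [-0.69273102 -0.04778653 -0.02680627] [ 0.63789042 -0.05305543  0.0551524 ] 1.6848516650497913
```

Request:
servo_tool(
  plan=[
    [0,0.0002,0,0,0,0,0],
    [0,0.0002,0,0,0,0,0],
    [0,0.0002,0,0,0,0,0],
    [0,0.0001,0,0,0,0,0],
    [0,0.0001,0,0,0,0,0],
    [0,0.0001,0,0,0,0,0],
    [0,0.0001,0,0,0,0,0],
    [0,0,0,0,0,0,0],
  ],
)

```text
time_s: 38.8
ee_pos: [0.6379, -0.0521, 0.0551]
eef_rot: [-3.142, -0.0, 1.5]
force: [0.2, -4.1, 0.2]
grip_width: 0.0003
grip_force: 1.7
```

Request:
servo_tool(
  plan=[
    [0,0.0002,0,0,0,0,0],
    [0,0.0002,0,0,0,0,0],
    [0,0.0002,0,0,0,0,0],
    [0,0.0001,0,0,0,0,0],
    [0,0.0001,0,0,0,0,0],
    [0,0.0001,0,0,0,0,0],
    [0,0.0001,0,0,0,0,0],
    [0,0,0,0,0,0,0],
  ],
)

```text
time_s: 39.8
ee_pos: [0.638, -0.0511, 0.0552]
eef_rot: [3.142, 0.0, 1.5]
force: [-0.1, -3.3, -0.0]
grip_width: 0.0004
grip_force: 1.7
```

Request:
servo_tool(
  plan=[
    [0,0.0002,0,0,0,0,0],
    [0,0.0002,0,0,0,0,0],
    [0,0.0002,0,0,0,0,0],
    [0,0.0001,0,0,0,0,0],
    [0,0.0001,0,0,0,0,0],
    [0,0.0001,0,0,0,0,0],
    [0,0.0001,0,0,0,0,0],
    [0,0,0,0,0,0,0],
  ],
)

```text
time_s: 40.8
ee_pos: [0.638, -0.0509, 0.0551]
eef_rot: [-3.142, 0.001, 1.5]
force: [-0.5, -8.6, -0.8]
grip_width: 0.0003
grip_force: 4.5
```

```bash
python3 -c "
from h import *
o=ctrl.get_obs();print(o['force'],o['moment'],o['ee_pos'],o['grip_force'])"
```

```text
[-0.52187327 -8.59898272 -0.75356856] [-1.84088229  0.10988352 -0.03907301] [ 0.63802434 -0.05094874  0.05514146] 4.53368179500103
```

Request:
servo_tool(
  plan=[
    [0,0,0,0,0,0,0],
    [0,0,0,0,0,0,0],
    [0,0,0,0,0,0,0],
    [0,0,0,0,0,0,0],
    [0,0,0,0,0,0,0],
    [0,0,0,0,0,0,0],
    [0,0,0,0,0,0,0],
    [0,0,0,0,0,0,0],
  ],
)

```text
time_s: 41.8
ee_pos: [0.638, -0.0509, 0.0552]
eef_rot: [-3.142, 0.001, 1.5]
force: [-0.9, -8.2, -0.1]
grip_width: 0.0007
grip_force: 4.5
```

Request:
servo_tool(
  plan=[
    [0,-0.0005,0,0,0,0,0],
    [0,-0.001,0,0,0,0,0],
    [0,-0.002,0,0,0,0,0],
    [0,-0.006,0,0,0,0,0],
    [0,-0.01,0,0,0,0,0],
    [0,-0.01,0,0,0,0,0],
    [0,-0.008,0,-0.01,0,0,0],
    [0,0,0,-0.02,0,0,0],
  ],
)

```text
time_s: 42.8
ee_pos: [0.6351, -0.0882, 0.0859]
eef_rot: [-3.141, -0.0, 1.499]
force: [0.5, 0.2, -0.4]
grip_width: 0.0004
grip_force: 0.0
```

Request:
servo_tool(
  plan=[
    [0,0,0,-0.03,0,0,0],
    [0,0,0,-0.03,0,0,0],
    [0,-0.02,0,-0.03,0,0,0],
    [0,-0.03,0,-0.02,0,0,0],
    [0,-0.03,0,0,0,0,0],
    [0,-0.02,0,0,0,0,0],
    [0,0,0,0,0,0,0],
    [0,0,0,0,0,0,0],
  ],
)

```text
time_s: 43.8
ee_pos: [0.6285, -0.1863, 0.1952]
eef_rot: [-3.141, -0.0, 1.5]
force: [-0.6, 0.3, -0.7]
grip_width: 0.0006
grip_force: 0.0
```

```bash
python3 -c "
from h import *
c=snap('top');i=c['pixels'][180:280,190:420,::-1];cv2.imwrite('pics/t3.png',cv2.resize(i,None,fx=3.4,fy=3.4,interpolation=cv2.INTER_CUBIC))
P=cloud(c).reshape(-1,3);P=P[np.isfinite(P).all(1)]
d=np.array([.0708,.9975]);cc=np.array([.6427,.0325]);e=np.array([.9975,-.0708])
s=(P[:,:2]-cc)@d;w=(P[:,:2]-cc)@e
m=(s>-.2)&(s<.22)&(abs(w)<.03)
a=m&(P[:,2]>.082)&(P[:,2]<.092)&(s>.13);print('stop body s',s[a].min(),s[a].max(),w[a].min(),w[a].max())
a=m&(P[:,2]>.062)&(P[:,2]<.08)&(abs(w)<.009)&(s<.165);print('rung s',s[a].min(),s[a].max(),np.percentile(P[a,2],98))
o=ctrl.get_obs();print(o['force'],o['ee_pos'],o['time_s'])
"
```

```text
stop body s 0.164704322479654 0.19505072970109646 -0.01813778255955074 0.01828324406884361
rung s -0.07450395183175826 0.16483244896786406 0.07890462377690996
[ 0.17374272 -0.1771304  -0.1968539 ] [ 0.62851561 -0.1861785   0.19518344] 43.85
```

View pics/t3.png

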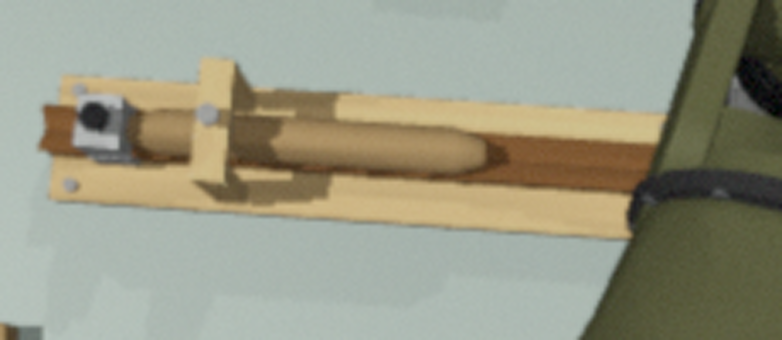

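The picture shows the rung in the groove from its free end at (488,155), under the bridge at (208,115), to the stop at about (133,130). The stop hasn't moved and the arm is clear.

```bash
python3 -c "
from station import ctrl
print(ctrl.hand_in())"
```

```text
the job is handed in; nothing more can be done
None
```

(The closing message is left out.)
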